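# Clear a grinding station and take off its drum cap of unknown thread hand

## Task

With the scraper block, sweep the three rubber offcuts off the grinding station's raised deck into its catch tray (do not touch the offcuts with the fingers), then stand the scraper upright on the table and let go of it. Then take off the round cap that clamps the grinding drum: it has a quarter-turn thread that may be left- or right-handed, so try it both ways until you find the way that comes loose. Finish while holding the cap, upright and still, straight above its spindle and at least 5 cm higher than it sat, and leave the other things on the table where they are.

Things in the scene. Friction and masses are not known exactly. Their poses are not given: they have to be found in the camera images.
- station: Grinding station, fixed on the table; place and yaw vary. Origin on the table surface; its x across, y along the station, z up. In line along y: catch tray (-y end), raised white deck block, then a dark foot plate (x -85 to 85, y 43 to 233 mm, top at z 20) with a cork-coloured drum, 76 mm diameter, axis at x 0, y 145 mm, top at z 55, on which the cap sits.
- lip (a point): Middle of the deck's top edge over the catch tray: station x 0, y -115, z 100 mm, axes as the station's. The deck is flat, x -75 to 75, y -115 to 45 mm in the station frame, top at z 100; an aluminium rail along each long side (inner faces at x -66 and 66, tops at z 112 mm); its two ends are open.
- tray (a point): Middle of the inner floor of the open grey catch tray: station x 0, y -171, z 5 mm, axes as the station's. The tray touches the deck's -y end: x -85 to 85, y -226 to -116 mm, rim at z 60 mm, walls 4 mm.
- spindle (a point): Point on the upright spindle axis at the drum's top, where the cap's underside sits: station x 0, y 145, z 55 mm, axes as the station's. The spindle end inside the cap is 29 mm high. Its hand differs from start to start and cannot be seen. Unturned, the cap has 2 mm of play upward and cannot be pulled off; it does not climb while turned.
- cap: Round aluminium cap, 57 mm high, about 140 g. Origin at its underside's centre, z up. Grip its knurled head: 54 mm diameter, 33 to 57 mm above the origin; skirt below 49 mm. One way (clockwise or anticlockwise) it turns freely, lifts straight off at 45 to 65 degrees, stops hard at about 75. The other way a stop blocks it within 10 degrees; fingers then feel 0.3 N m or more and slip.
- scraper: Scraper block standing on the table, about 160 g: black foot 118 mm long (its x) by 30 mm wide (its y) by 22 mm high, with a square wooden handle 26 by 26 mm, upright on its middle from z 22 to z 72 mm. Origin at the centre of the underside, z up.
- chip1: Black rubber offcut, a block 20 by 14 mm and 12 mm high, about 12 g, loose on the raised deck. Origin at the centre of its underside.
- chip2: Black rubber offcut, a block 18 by 15 mm and 12 mm high, about 12 g, loose on the raised deck. Origin at the centre of its underside.
- chip3: Black rubber offcut, a block 19 by 13 mm and 12 mm high, about 12 g, loose on the raised deck. Origin at the centre of its underside.
- insole: Bystander: flat cork insole blank, 225 by 80 by 8 mm, lying to the right of the station. Origin at the underside. Leave it alone.
- glue: Bystander: bottle, 60 mm diameter, 150 mm high. Origin at the underside. Leave it alone.
- jar: Bystander: jar, 64 mm diameter, 70 mm high. Origin at the underside. Leave it alone.
- sleeve: Bystander: spare grinding sleeve, a cork-coloured ring 80 mm in diameter, 45 mm high. Origin at the underside. Leave it alone.
- wrench: Bystander: steel wrench lying on the table near the robot. Origin at the underside. Leave it alone.
- tape: Bystander: roll of clear tape, 90 mm diameter, 25 mm high. Origin at the underside. Leave it alone.
- cup: Bystander: white cup, 72 mm diameter, 85 mm high. Origin at the underside. Leave it alone.

How it is judged:
By the outcome, as a careful person would: the job done as asked, in the order asked, and still so for the second after the job is handed in, while the arm keeps its last pose, push and grip.
It also fails if it takes over 53 s, if anything falls off the work surface, if the arm or the gripper's body presses on something with over 40 N, if the wrist force passes 120 N, or if a joint passes its speed limit or range.

## Robot

A 6-joint arm with a two-finger parallel gripper is mounted at the origin on the work surface. World frame = base frame: x ahead of the robot, y to its left, z up, the work surface at z = 0. Lengths are in m, angles in rad, forces in N, time in s.
With the tool pointing down it reaches from about 0.325 to 0.75 m from the base axis. Payload 7.6 kg.
Tool frame: the origin (TCP) lies at the very end of the fingers, on their centre line; the grasp point (between the pads) lies manip.grasp_offset behind it (manip.grasp_offset is the distance from the TCP to the grasp point, in m); z points along the fingers, y is the direction in which the jaws open and shut (so a half turn about z gives the same grasp; the last joint's range is limited). The gripper opens to 85 mm and grips with 20 to 120 N. Pads are 22 mm wide; open, the fingers measure 114 mm over their backs; the gripper's body (76 mm by 85 mm) begins 54 mm behind the grasp point. The pads swing forward as they close: fully open they stand 13 mm farther back than shut.
Start: joints at [1.042, 0.052, 1.401, -0, 1.689, -0.07], TCP at [0.232, 0.471, 0.231] pointing down, gripper open.
Joint ranges: [-2.9, 2.9], [-0.91, 2.17], [0.12, 2.37], [-1.06, 4.2], [0.26, 2.73], [-2.93, 2.93]. Speed limits (rad/s): [2.57, 2.57, 3.01, 3.14, 3.14, 3.14].

## Interface

Orientations are given as a rotation vector (axis times angle).
In Python, from plant import manip, eyes, job_done gives the robot as it stands. The module is installed in compiled form; this text tells all that it offers.
- The arm moves only by the tool drive_tool, never from a script. Its argument "moves" is a list of rows, each a list of 3 entries, a list of its own where there are three numbers: the shift along the tool's x, y, z in m, then the turn, a rotation vector about the tool's x, y, z in degrees, then the closure, from 0 (fully open) to 1 (shut). A call has 1 to 5 rows; each row is the pose to reach, as a shift and turn from the pose commanded when the call began, along the tool's axes at that moment; what a row does not reach only later rows make up. A row lasts 1/10 s, in which the tool goes at most 50 mm and 8.59 degrees, less where a joint would pass 70% of its speed; a pose out of reach is approached as far as the arm can. A call with a gripper value outside its range is refused whole. The fingers move at their own pace and stop on an object; "grip_force" is the grip in N (left out, the last holds). Time passes only in rows, so rows that repeat a pose let the fingers close. It gives the time, the measured TCP pose, the force and the opening at its end, in the units of the state.
- manip.read_state(): the state, without advancing time (a new reading comes with each control period).
- eyes.camera(name): name is "scene" or "side" or "wrist"; returns a dict with "frame" (384x512x3 uint8, red, green, blue), "intrinsics" (3x3 intrinsics, pixels), "R" (3x3) and "t" (3): a world point X has camera coordinates R X + t. Camera axes: x right, y down, z forward; pixel columns grow to the right and rows downward; lengths in m; the calibration is good to about 2 mm. A picture is of the moment at which its call begins. There is no depth.
- job_done(): hands the job in, once; it reports no verdict.
The state is a dict: "t": time; "joint_pos": joint angles; "joint_vel": joint speeds; "joint_efforts": joint torques, N m; "position": TCP position; "orientation": TCP orientation; "force": force on the tool from outside, world axes, zero at the start; "wrist_torque": the same for the moment, N m; "width": finger opening in m.
Only numpy, scipy, OpenCV 4.12 (cv2) and the standard library are available. Lean on these libraries where they do the work, as an engineer would, in place of code of your own. Each camera call takes 0.05 s, during which the arm holds its last target. There are 200 camera calls.

## Working session

There is one attempt and no reset: what is moved stays moved. The work goes in short steps, Python scripts to look and compute and a tool call to move; the robot and the scene stay as the last step left them, time stands still between calls to the robot, and variables do not carry over. Pictures are saved under pics/ and viewed, about 8 in all and at most 12, crops included, and the job is handed in when it is done.

Besides the shell and the picture viewer there is one more tool, called as name(argument=value, ...) on one line, values as JSON. drive_tool: Moves the arm, as the interface text tells. Its arguments: {"type":"object","properties":{"moves":{"type":"array","items":{"type":"array"}},"grip_force":{"type":"number"}},"required":["moves"]}

```bash
mkdir -p pics
python3 - <<'E'
from plant import manip, eyes
import cv2, numpy as np
print(manip.grasp_offset); s=manip.read_state()
for k in s: print(k,np.round(s[k],4))
ims={}
for n in ["scene","side"]:
    c=eyes.camera(n); cv2.imwrite(f"pics/{n}0.png",c["frame"][:,:,::-1]); np.savez(f"{n}0.npz",**c)
    print(n,np.round(c["intrinsics"],1).tolist(),np.round(c["R"],3).tolist(),np.round(-c["R"].T@c["t"],3))
E
```

```text
0.0187
t 0.0
joint_pos [ 1.0417  0.0528  1.4017 -0.      1.6886 -0.0703]
joint_vel [-0.0003  0.0001 -0.0003 -0.0009  0.0007  0.0013]
joint_efforts [ 7.00000e-04 -3.81655e+01 -3.60194e+01 -1.00000e-04  6.10000e-03
  0.00000e+00]
position [0.2323 0.4705 0.2305]
orientation [-7.1430e-01 -3.0588e+00  2.4000e-03]
force [-0.2361 -0.0336  0.123 ]
wrist_torque [ 0.0221 -0.0166  0.0241]
width 0.0851
scene [[451.2, 0.0, 264.0], [0.0, 451.2, 191.0], [0.0, 0.0, 1.0]] [[0.726, 0.688, -0.011], [0.382, -0.416, -0.825], [-0.572, 0.594, -0.565]] [ 1.472 -0.965  1.033]
side [[381.3, 0.0, 250.8], [0.0, 381.3, 192.1], [0.0, 0.0, 1.0]] [[0.951, -0.308, 0.022], [-0.181, -0.612, -0.77], [0.251, 0.728, -0.638]] [ 0.227 -0.829  0.83 ]
```

View pics/scene0.png

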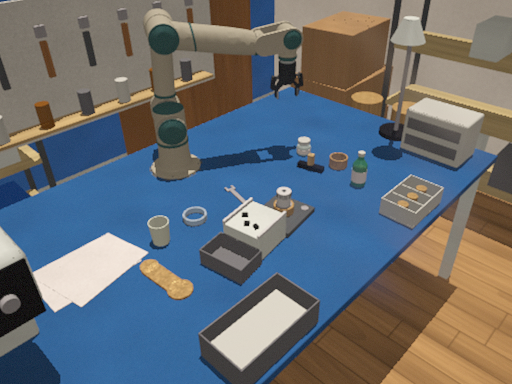

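View pics/side0.png

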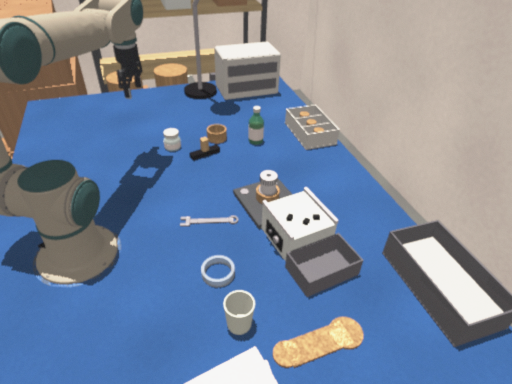

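The scene view shows the station at about (250,230), the scraper at (311,165) and the offcuts at about (245,222). In the side view the scraper is at (205,150) and the cap at (268,180). I need zoomed crops next.

Run:
```python
import cv2, numpy as np
def crop(n,x,y,w,h,k):
    im=cv2.imread(f"pics/{n}0.png")[y:y+h,x:x+w]; im=cv2.resize(im,None,fx=k,fy=k,interpolation=cv2.INTER_CUBIC)
    for i in range((-x)%20,w,20): cv2.putText(im,str(x+i),(int((i+.5)*k)-8,10),0,.35,(0,255,255)); cv2.line(im,(int((i+.5)*k),12),(int((i+.5)*k),18),(0,255,255))
    for i in range((-y)%20,h,20): cv2.putText(im,str(y+i),(0,int((i+.5)*k)+4),0,.35,(0,255,255)); 
    return im
cv2.imwrite("pics/a.png",crop("scene",190,145,140,140,4.2))
cv2.imwrite("pics/b.png",crop("side",180,120,190,145,4.1))
```

```text
(no output)
```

View pics/a.png

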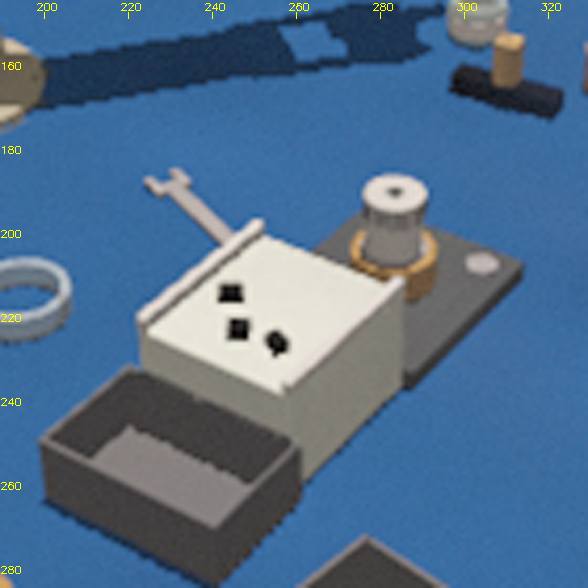

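View pics/b.png

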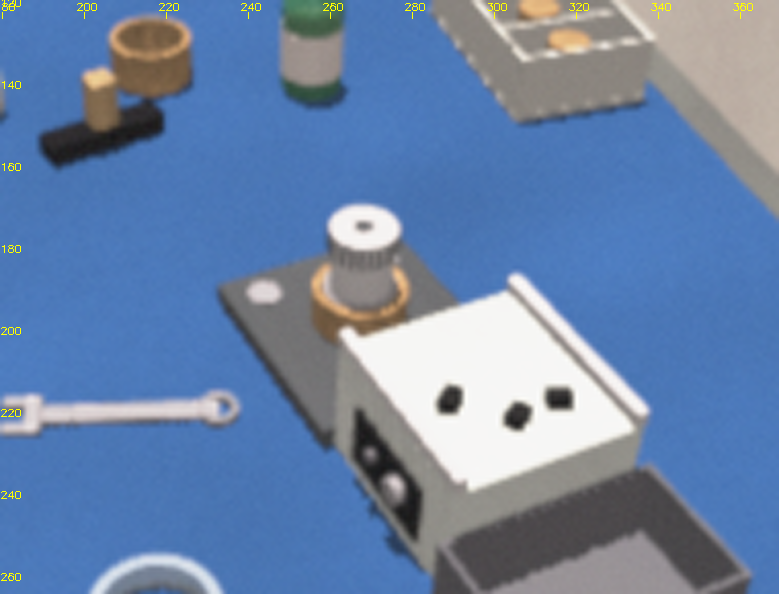

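The crops show the deck's rails, the offcuts, the cap, and the scraper with its handle top at scene (311,154) and side (204,138). Next I measure positions.

```bash
cat > h.py <<'E'
import cv2, numpy as np
def ray(c,px,z):
    px=np.atleast_2d(px).astype(float); K=c["intrinsics"];R=c["R"];t=c["t"]
    d=np.c_[(px-K[:2,2])/[K[0,0],K[1,1]],np.ones(len(px))]@R
    o=-R.T@t
    return (o+d*((z-o[2])/d[:,2])[:,None])[:,:2]
def rigid(A,B):
    a,b=A.mean(0),B.mean(0); H=(A-a).T@(B-b)
    th=np.arctan2(H[0,1]-H[1,0],H[0,0]+H[1,1]); R=np.array([[np.cos(th),-np.sin(th)],[np.sin(th),np.cos(th)]])
    return th,R,b-R@a,np.linalg.norm(A@R.T+(b-R@a)-B,axis=1)
def blobs(c,box,f,amin=8):
    x,y,w,h=box; im=c["frame"][y:y+h,x:x+w].astype(int); m=f(im).astype(np.uint8)
    n,l,st,ce=cv2.connectedComponentsWithStats(m)
    return [(st[i,4],ce[i]+[x,y],np.argwhere(l==i)[:,::-1]+[x,y]) for i in range(1,n) if st[i,4]>=amin]
E
python3 - <<'E'
from h import *
S=dict(np.load("scene0.npz"));D=dict(np.load("side0.npz"))
M=np.array([[-.075,-.115],[.075,-.115],[.075,.045],[-.075,.045]])
s=lambda u:np.array(u)/4.2+[189.6,144.6]; d=lambda u:np.array(u)/4.1+[179.6,119.6]
P=ray(S,s([(138,318),(290,390),(404,281),(259,221)]),.112)
Q=ray(D,d([(463,487),(648,411),(517,274),(341,331)]),.112)
print(P,Q)
for n,A,B in[("S",M,P),("D",M,Q),("both",np.r_[M,M],np.r_[P,Q])]:
    th,R,t,e=rigid(A,B); print(n,np.degrees(th),t,e*1e3,"spindle",t+R@[0,.145])
print("cap",ray(S,s((395,192)),.112),ray(D,d((364,228)),.112))
for n,c,hb,db in[("S",S,(290,150,40,30),(233,205,35,30)),("D",D,(186,128,40,36),(283,207,40,22))]:
    for a,ce,px in blobs(c,db,lambda i:i.sum(2)<220): 
        w=ray(c,ce,.106)[0]; print(n,"chip",a,w,"station",(w-t)@R)
    for a,ce,px in blobs(c,hb,lambda i:i.sum(2)<130,40):
        print(n,"foot",a,ce,cv2.minAreaRect((ray(c,px,.011)*1000).astype(np.float32)))
print("handle top",ray(S,s((510,41)),.072),ray(D,d((99,76)),.072))
E
```

```text
[[ 0.55624843 -0.21324659]
 [ 0.70474235 -0.19469438]
 [ 0.67831164 -0.03516743]
 [ 0.53304872 -0.05477801]] [[ 0.55496658 -0.2184377 ]
 [ 0.70046966 -0.18997169]
 [ 0.6767534  -0.03108965]
 [ 0.53093169 -0.0547516 ]]
S 8.19043344928475 [ 0.61310156 -0.0898286 ] [1.48103974 2.00401629 2.67433609 1.33348904] spindle [0.59244433 0.0536924 ]
D 9.21323078177432 [ 0.61017651 -0.08901418] [3.92040682 2.22120521 1.51772163 2.71983805] spindle [0.58696069 0.05411522]
both 8.703516789588495 [ 0.61163781 -0.08942017] [1.80144897 3.33787356 1.70795498 2.79868719 3.99318986 3.23664844
 3.33733362 1.5544714 ] spindle [0.58969619 0.0539101 ]
cap [[0.58881797 0.05530904]] [[0.58751358 0.05347526]]
S chip 18 [ 0.58221725 -0.13695429] station [-0.0362747  -0.04253478]
S chip 20 [ 0.6193312  -0.16415729] station [-0.00370453 -0.07504067]
S chip 16 [ 0.65381692 -0.15725593] station [ 0.0314284  -0.07343721]
S foot 115 [308.25217391 167.03478261] ((456.1697082519531, 380.5928955078125), (119.4554672241211, 50.82178497314453), 13.071722984313965)
D chip 19 [ 0.58072541 -0.13600421] station [-0.03760559 -0.0413699 ]
D chip 15 [ 0.65186685 -0.15704184] station [ 0.02953318 -0.0729305 ]
D chip 19 [ 0.61811141 -0.16356766] station [-0.00482105 -0.07427325]
D foot 118 [204.43220339 153.6779661 ] ((454.44183349609375, 375.6813659667969), (116.66056060791016, 29.78530502319336), 11.477033615112305)
handle top [[0.45652219 0.38251423]] [[0.45369387 0.38675772]]
```

```bash
cat >> h.py <<'E'
from scipy.spatial.transform import Rotation as Ro
def go(p,jaw,s):
    """tool-frame shift (mm) and turn (deg) from state s to TCP p, tool down, jaw (tool y) at angle jaw deg"""
    R=Ro.from_rotvec(s["orientation"]); j=np.radians(jaw)
    best=None
    for k in(0,np.pi):
        y=np.array([np.cos(j+k),np.sin(j+k),0]);z=np.array([0,0,-1.]);T=Ro.from_matrix(np.c_[np.cross(y,z),y,z])
        r=(R.inv()*T).as_rotvec(degrees=True)
        if best is None or np.linalg.norm(r)<np.linalg.norm(best): best=r
    return np.round(R.inv().apply(np.array(p)-s["position"])*1e3,1),np.round(best,1)
E
python3 - <<'E'
from h import *
from plant import manip
S=dict(np.load("scene0.npz"));D=dict(np.load("side0.npz"))
print("jar top",ray(S,(304.5,140),.07),ray(D,(172,133),.07)); print("sleeve top",ray(S,(339,157),.045),ray(D,(216,130),.045))
print("glue base",ray(S,(359,181),0),ray(D,(256,142),0))
s=manip.read_state()
print(go([.455,.381,.16],12,s),go([.455,.381,.033],12,s))
E
```

```text
jar top [[0.35139281 0.46743972]] [[0.34648685 0.45918108]]
sleeve top [[0.5318252  0.48398152]] [[0.52209841 0.4768135 ]]
glue base [[0.66720169 0.4432998 ]] [[0.67183072 0.41535404]]
(array([-239.3,   18.5,   70.5]), array([-0.1,  0. , 51.7])) (array([-239.3,   18.7,  197.5]), array([-0.1,  0. , 51.7]))
```

drive_tool(moves=[[[-0.239, 0.0185, 0.0705], [0, 0, 51.7], 0], [[-0.239, 0.0185, 0.0705], [0, 0, 51.7], 0], [[-0.239, 0.0185, 0.0705], [0, 0, 51.7], 0], [[-0.239, 0.0185, 0.0705], [0, 0, 51.7], 0], [[-0.239, 0.0185, 0.0705], [0, 0, 51.7], 0]])

```text
t: 0.6
position: [0.4564, 0.3803, 0.1598]
orientation: [-1.793, -2.579, 0.001]
force: [0.6, 0.1, 0.8]
width: 0.0858
```

drive_tool(moves=[[[0, 0, 0], [0, 0, 8.4], 0], [[0, 0, 0], [0, 0, 8.4], 0]])

```text
t: 0.8
position: [0.4555, 0.3804, 0.1593]
orientation: [-1.974, -2.443, 0.004]
force: [-0.5, 0.1, 0.0]
width: 0.0852
```

Run:
```python
from h import *
from plant import manip, eyes
c=eyes.camera("wrist"); np.savez("w1.npz",**c); cv2.imwrite("pics/w1.png",c["frame"][:,:,::-1])
s=manip.read_state(); print(s["position"],s["orientation"],s["t"],go([.455,.381,.033],12,s))
print(-c["R"].T@c["t"])
for a,ce,px in blobs(c,(0,0,512,384),lambda i:i.sum(2)<130,800): print(a,ce,cv2.minAreaRect((ray(c,px,.022)*1000).astype(np.float32)))
for a,ce,px in blobs(c,(0,0,512,384),lambda i:(i[:,:,0]>130)&(i[:,:,0]-i[:,:,2]>40),500): print("wood",a,ce,ray(c,ce,.072))
```

```text
[0.45493641 0.38122056 0.16019864] [-1.96632729e+00 -2.44939285e+00  1.65139196e-03] 0.85 (array([ -0.2,   0.2, 127.2]), array([-0.1,  0. ,  0.5]))
[0.43966236 0.45278015 0.30111031]
28395 [248.10036978 343.27663321] ((498.29833984375, 193.53677368164062), (683.4430541992188, 198.6688995361328), 12.460683822631836)
wood 2243 [354.94516273  77.55996433] [[0.51328819 0.48334048]]
```

View pics/w1.png

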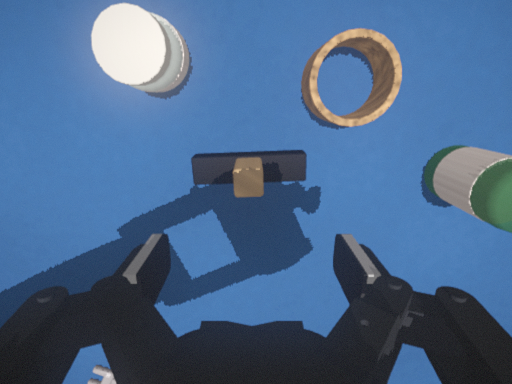

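Run:
```python
from h import *
c=dict(np.load("w1.npz"))
print("handle",ray(c,[(249,184),(234,184),(263,184)],.072)); 
e=ray(c,[(194,184.5),(306,181)],.022); f=ray(c,[(194,158),(305,151.5)],.022)
for q in(e,f): print(q,np.linalg.norm(q[1]-q[0]),np.degrees(np.arctan2(*(q[1]-q[0])[::-1])))
print("foot centre",(e.mean(0)+f.mean(0))/2)
g=c["frame"][145:200:3,[215,285]].sum(2); print(g.T)
```

```text
handle [[0.45189561 0.38280564]
 [0.43934486 0.38008009]
 [0.46360501 0.38534848]]
[[0.39855528 0.35481213]
 [0.51173665 0.38328798]] 0.11670859678461505 14.12221464348305
[[0.39428075 0.38269692]
 [0.50246896 0.41295804]] 0.11234066068162532 15.626736310385915
foot centre [0.45176041 0.38343877]
[[379 386 384 149 194 215 207 207 205 193 194 154 121 201 205 210 217 217
  222]
 [384 384 148 182 215 220 197 190 206 190 190 180 294 354 212 229 219 210
  225]]
```

The wrist view shows the scraper handle top at pixel (249,184) and the foot turned about 14°. I descend and grip it.

Run:
```python
from h import *
from plant import manip
print(go([.4525,.383,.033],14,manip.read_state()))
```

```text
(array([  2.3,  -1.8, 127.2]), array([-0.1,  0. , -1.5]))
```

drive_tool(moves=[[[0.0023, -0.0018, 0.045], [0, 0, -1.5], 0], [[0.0023, -0.0018, 0.09], [0, 0, -1.5], 0], [[0.0023, -0.0018, 0.127], [0, 0, -1.5], 0], [[0.0023, -0.0018, 0.127], [0, 0, -1.5], 0], [[0.0023, -0.0018, 0.127], [0, 0, -1.5], 0.8]], grip_force=60)

```text
t: 1.35
position: [0.4524, 0.3841, 0.0351]
orientation: [1.933, 2.476, 0.001]
force: [1.0, -0.4, 0.5]
width: 0.0732
```

drive_tool(moves=[[[0, 0, 0], [0, 0, 0], 1], [[0, 0, 0], [0, 0, 0], 1], [[0, 0, 0], [0, 0, 0], 1], [[0, 0, 0], [0, 0, 0], 1], [[0, 0, 0], [0, 0, 0], 1]])

```text
t: 1.85
position: [0.4536, 0.384, 0.0358]
orientation: [1.937, 2.473, 0.005]
force: [-0.5, 0.6, 7.5]
width: 0.0253
```

drive_tool(moves=[[[0, 0, -0.04], [0, 0, 0], 1], [[0, 0, -0.09], [0, 0, 0], 1], [[0, 0, -0.13], [0, 0, 0], 1], [[0, 0, -0.165], [0, 0, 0], 1], [[0, 0, -0.165], [0, 0, 0], 1]])

```text
t: 2.35
position: [0.4544, 0.3845, 0.2055]
orientation: [1.936, 2.471, 0.016]
force: [-0.5, -0.5, -2.2]
width: 0.0254
```

Run:
```python
from h import *
from plant import manip
s=manip.read_state(); print(s["position"],s["force"],s["wrist_torque"],s["width"],go([.6098,-.0775,.2],8.7,s))
```

```text
[0.45440937 0.38453678 0.20552136] [-0.48741711 -0.53430654 -2.15897231] [-0.02957309  0.0055888  -0.02356142] 0.025374463174561105 (array([-485.8,   40.3,    3.9]), array([ 0.6, -0.3,  5.1]))
```

drive_tool(moves=[[[-0.03, 0.0025, 0.002], [0, 0, 0.5], 1], [[-0.075, 0.006, 0.004], [0, 0, 1], 1], [[-0.12, 0.01, 0.004], [0, 0, 2], 1], [[-0.165, 0.0137, 0.004], [0, 0, 3], 1], [[-0.21, 0.0174, 0.004], [0, 0, 4], 1]])

```text
t: 2.85
position: [0.5196, 0.1817, 0.1933]
orientation: [-2.022, -2.402, 0.003]
force: [1.1, 0.2, -1.9]
width: 0.0257
```

drive_tool(moves=[[[-0.045, 0, 0], [0, 0, 0.5], 1], [[-0.09, 0, 0], [0, 0, 1], 1], [[-0.135, 0, 0], [0, 0, 1], 1], [[-0.18, 0, 0], [0, 0, 1], 1], [[-0.22, 0, 0], [0, 0, 1], 1]])

```text
t: 3.35
position: [0.5569, -0.0353, 0.1933]
orientation: [-2.043, -2.384, 0.002]
force: [0.3, 0.7, -2.5]
width: 0.0255
```

Run:
```python
from h import *
from plant import manip
s=manip.read_state(); print(s["position"],s["force"],go([.6098,-.0775,.19],8.7,s))
```

```text
[ 0.55692554 -0.03534426  0.19330481] [ 0.28295698  0.73707601 -2.47314108] (array([-49.8,  45.8,   3.2]), array([-0.1, -0. ,  0.1]))
```

drive_tool(moves=[[[-0.03, 0.027, 0.003], [0, 0, 0], 1], [[-0.05, 0.046, 0.003], [0, 0, 0], 1], [[-0.05, 0.046, 0.003], [0, 0, 0], 1], [[-0.05, 0.046, 0.003], [0, 0, 0], 1]])

```text
t: 3.75
position: [0.6101, -0.0756, 0.1899]
orientation: [-2.042, -2.383, 0.002]
force: [-0.5, 1.0, -2.7]
width: 0.0254
```

Run:
```python
from h import *
from plant import manip, eyes
c=eyes.camera("wrist"); np.savez("w2.npz",**c); cv2.imwrite("pics/w2.png",c["frame"][:,:,::-1])
s=manip.read_state(); print(s["position"],s["force"],go([.6098,-.0775,.19],8.7,s))
print(-c["R"].T@c["t"])
```

```text
[ 0.609964   -0.07511186  0.19054423] [-0.15109469 -0.65219257 -1.20276965] (array([-2.3, -0.5,  0.5]), array([-0.1, -0.1,  0.2]))
[ 0.59860623 -0.00276769  0.33186079]
```

View pics/w2.png

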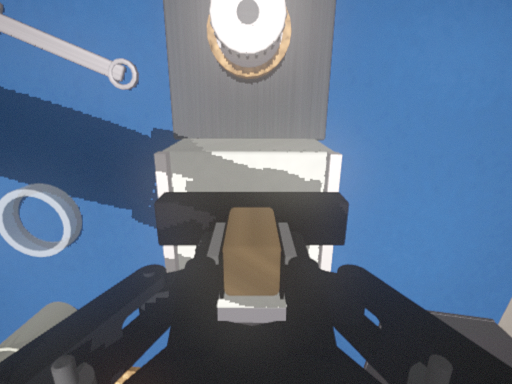

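Run:
```python
from h import *
c=dict(np.load("w2.npz"))
r=ray(c,[(156,153),(340,152.5)],.112); print("rails",r,np.linalg.norm(r[1]-r[0]),r.mean(0),np.degrees(np.arctan2(*(r[1]-r[0])[::-1])))
print("lower rails",(ray(c,[(165,270),(331.5,270)],.112)))
p=ray(c,[(164,2),(172.5,136),(335,2),(327.5,136)],.02); print("plate",p,p.mean(0),[np.degrees(np.arctan2(*(p[i]-p[i+1]))) for i in(0,2)])
print("cap",ray(c,(248,12),.112))
f=ray(c,[(157,215),(346.5,215)],.177); print("foot",f,np.linalg.norm(f[1]-f[0]),f.mean(0),np.degrees(np.arctan2(*(f[1]-f[0])[::-1])))
im=c["frame"].astype(int).sum(2)
for y in (160,175,270): print(y,im[y,150:185].tolist(),im[y,315:350].tolist())
```

```text
rails [[ 0.52931461 -0.05598296]
 [ 0.67353907 -0.03299275]] 0.14604534318757947 [ 0.60142684 -0.04448786] 9.057075060028922
lower rails [[ 0.54329512 -0.1625735 ]
 [ 0.69239713 -0.13892376]]
plate [[ 0.49986605  0.07187786]
 [ 0.51735033 -0.05630732]
 [ 0.66384258  0.09723272]
 [ 0.68673528 -0.02982567]] [0.59194856 0.0207444 ] [np.float64(-7.767132206521802), np.float64(-10.213669167661283)]
cap [[0.58675011 0.05269735]]
foot [[ 0.55245635 -0.07789631]
 [ 0.66450778 -0.06023737]] 0.11343438795803054 [ 0.60848207 -0.06906684] 8.955969850670606
160 [241, 248, 248, 266, 349, 460, 475, 471, 469, 466, 468, 468, 471, 470, 468, 455, 418, 409, 412, 424, 449, 463, 462, 463, 461, 464, 461, 461, 463, 459, 461, 463, 466, 458, 467] [751, 751, 748, 748, 747, 748, 748, 746, 747, 751, 724, 547, 437, 433, 515, 683, 765, 765, 765, 765, 765, 765, 764, 764, 765, 763, 687, 473, 419, 430, 434, 429, 425, 422, 415]
175 [255, 264, 260, 257, 274, 453, 686, 763, 760, 761, 761, 761, 761, 761, 763, 751, 640, 518, 416, 409, 409, 447, 596, 760, 761, 759, 759, 758, 757, 759, 759, 729, 510, 456, 466] [754, 755, 754, 756, 754, 754, 754, 754, 725, 539, 438, 427, 441, 556, 730, 765, 765, 764, 764, 765, 763, 764, 764, 764, 749, 551, 437, 432, 434, 432, 438, 426, 430, 432, 430]
270 [192, 186, 184, 195, 185, 194, 187, 196, 183, 200, 188, 191, 191, 204, 193, 236, 360, 446, 449, 444, 448, 454, 434, 428, 416, 393, 359, 329, 281, 268, 224, 199, 200, 187, 193] [177, 181, 171, 170, 174, 174, 210, 280, 340, 450, 605, 674, 684, 690, 705, 633, 441, 395, 403, 412, 407, 391, 274, 170, 173, 172, 182, 175, 178, 173, 169, 171, 179, 158, 163]
```

The wrist view shows the foot at columns 157–346 and the rails' outer edges at 156 and 340 (row 153). The tool sits about 3 mm too far to +x, so I shift it and lower.

drive_tool(moves=[[[0, -0.003, 0.01], [0, 0, 0], 1], [[0, -0.003, 0.03], [0, 0, 0], 1], [[0, -0.003, 0.045], [0, 0, 0], 1], [[0, -0.003, 0.045], [0, 0, 0], 1], [[0, -0.003, 0.045], [0, 0, 0], 1]])

```text
t: 4.3
position: [0.6073, -0.0756, 0.1467]
orientation: [-2.043, -2.386, 0.0]
force: [0.7, -0.4, -1.3]
width: 0.0257
```

drive_tool(moves=[[[0, 0, 0.002], [0, 0, 0], 1], [[0, 0, 0.004], [0, 0, 0], 1], [[0, 0, 0.006], [0, 0, 0], 1], [[0, 0, 0.006], [0, 0, 0], 1]])

```text
t: 4.7
position: [0.6076, -0.076, 0.1406]
orientation: [-2.044, -2.386, 0.0]
force: [1.1, -0.4, -2.5]
width: 0.0257
```

Run:
```python
from h import *
from plant import manip, eyes
a=eyes.camera("scene");b=eyes.camera("side")
k=lambda c,x,y:cv2.resize(c["frame"][y:y+100,x:x+100,::-1],(400,400),interpolation=cv2.INTER_CUBIC)
cv2.imwrite("pics/s3.png",np.hstack([k(a,205,165),k(b,250,160)]))
s=manip.read_state(); print(s["position"],s["force"],s["wrist_torque"])
```

```text
[ 0.60765039 -0.07600508  0.14084588] [ 0.87461768 -0.2060429  -1.92972872] [-0.00026247  0.04790252 -0.02401215]
```

View pics/s3.png

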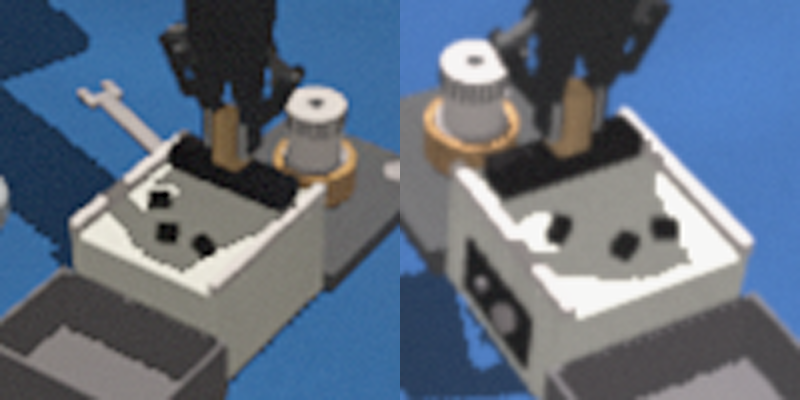

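The foot sits between the rails with the three offcuts ahead of it. I lower further until it touches lightly.

drive_tool(moves=[[[0, 0, 0.0015], [0, 0, 0], 1], [[0, 0, 0.0025], [0, 0, 0], 1], [[0, 0, 0.0025], [0, 0, 0], 1]])

```text
t: 5.1
position: [0.6075, -0.0759, 0.1381]
orientation: [-2.043, -2.386, 0.0]
force: [0.9, -0.7, -2.3]
width: 0.0251
```

drive_tool(moves=[[[0, 0, 0.001], [0, 0, 0], 1], [[0, 0, 0.002], [0, 0, 0], 1], [[0, 0, 0.002], [0, 0, 0], 1]])

```text
t: 5.4
position: [0.6075, -0.0759, 0.1361]
orientation: [-2.043, -2.386, 0.0]
force: [-1.3, -0.5, -2.8]
width: 0.0251
```

drive_tool(moves=[[[-0.01, 0, 0], [0, 0, 0], 1], [[-0.025, 0, 0], [0, 0, 0], 1], [[-0.04, 0, 0], [0, 0, 0], 1], [[-0.055, 0, 0], [0, 0, 0], 1], [[-0.07, 0, 0], [0, 0, 0], 1]])

```text
t: 5.9
position: [0.6185, -0.1469, 0.1362]
orientation: [-2.045, -2.385, -0.0]
force: [-0.6, 0.3, 0.0]
width: 0.0249
```

drive_tool(moves=[[[-0.015, 0, 0], [0, 0, 0], 1], [[-0.03, 0, 0], [0, 0, 0], 1], [[-0.045, 0, 0], [0, 0, 0], 1], [[-0.058, 0, 0], [0, 0, 0], 1], [[-0.062, 0, 0], [0, 0, 0], 1]])

```text
t: 6.4
position: [0.6279, -0.2081, 0.1361]
orientation: [2.045, 2.385, -0.0]
force: [-1.0, 1.0, -1.8]
width: 0.0254
```

drive_tool(moves=[[[0, 0, 0], [0, 0, 0], 1], [[0, 0, 0], [0, 0, 0], 1]])

```text
t: 6.6
position: [0.628, -0.2059, 0.1363]
orientation: [-2.043, -2.386, -0.0]
force: [0.5, 0.4, -2.0]
width: 0.0255
```

Run:
```python
from h import *
from plant import manip, eyes
a=eyes.camera("scene");b=eyes.camera("side")
k=lambda c,x,y:cv2.resize(c["frame"][y:y+120,x:x+120,::-1],(400,400),interpolation=cv2.INTER_CUBIC)
cv2.imwrite("pics/s4.png",np.hstack([k(a,190,180),k(b,260,180)]))
s=manip.read_state(); print(s["position"],s["force"],s["wrist_torque"])
```

```text
[ 0.62798099 -0.20570887  0.13636134] [ 0.30957073  0.19931536 -1.66489804] [0.00029464 0.05025277 0.00120789]
```

View pics/s4.png

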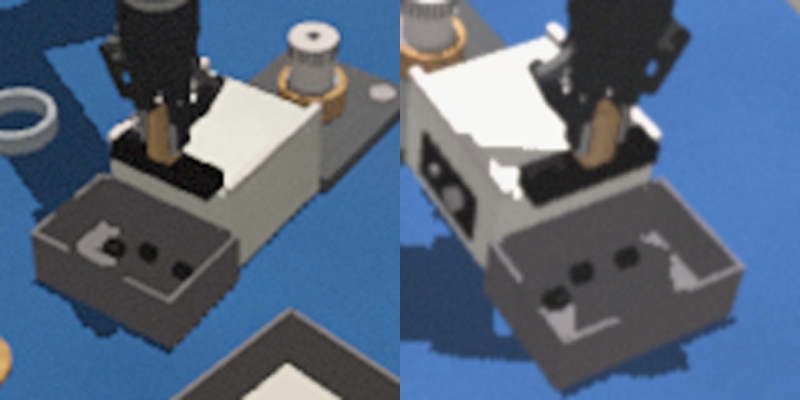

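All three offcuts lie in the tray: scene crop (115–182, 247–270), side crop (555–627, 257–298). The scraper goes back to a free spot at about (0.46, 0.30).

drive_tool(moves=[[[0, 0, -0.03], [0, 0, 0], 1], [[0, 0, -0.065], [0, 0, 0], 1], [[0.035, -0.006, -0.07], [0, 0, 0], 1], [[0.08, -0.0135, -0.07], [0, 0, 0], 1], [[0.125, -0.021, -0.07], [0, 0, 0], 1]])

```text
t: 7.2
position: [0.5873, -0.0845, 0.2067]
orientation: [2.043, 2.385, 0.001]
force: [1.1, 1.1, -1.4]
width: 0.0253
```

drive_tool(moves=[[[0.045, -0.0075, 0], [0, 0, 0], 1], [[0.09, -0.015, 0], [0, 0, 0], 1], [[0.135, -0.0225, 0], [0, 0, 0], 1], [[0.18, -0.03, 0], [0, 0, 0], 1], [[0.225, -0.0375, 0], [0, 0, 0], 1]])

```text
t: 7.7
position: [0.5152, 0.1325, 0.2067]
orientation: [2.042, 2.386, 0.001]
force: [1.7, 0.3, -0.8]
width: 0.0252
```

drive_tool(moves=[[[0.045, -0.0075, 0], [0, 0, 0], 1], [[0.09, -0.015, 0], [0, 0, 0], 1], [[0.135, -0.0225, 0.01], [0, 0, 0], 1], [[0.165, -0.0285, 0.04], [0, 0, 0], 1], [[0.175, -0.03, 0.08], [0, 0, 0], 1]])

```text
t: 8.2
position: [0.4591, 0.3026, 0.1279]
orientation: [2.038, 2.39, 0.009]
force: [1.2, 0.5, -2.1]
width: 0.0251
```

drive_tool(moves=[[[0, 0, 0.04], [0, 0, 0], 1], [[0, 0, 0.068], [0, 0, 0], 1], [[0, 0, 0.08], [0, 0, 0], 1], [[0, 0, 0.08], [0, 0, 0], 1], [[0, 0, 0.08], [0, 0, 0], 1]])

```text
t: 8.7
position: [0.4606, 0.2993, 0.0481]
orientation: [2.043, 2.385, 0.004]
force: [-0.3, 0.4, -1.1]
width: 0.0256
```

Run:
```python
from h import *
from plant import manip
s=manip.read_state(); print(s["position"],s["orientation"],s["force"],s["wrist_torque"],go([.46,.3,.0365],8.8,s))
```

```text
[0.4606379  0.29932849 0.04814115] [2.04285815 2.38548315 0.00404376] [-0.34163618  0.42057933 -1.07056165] [0.02881184 0.00777906 0.00892091] (array([ 0.8, -0.6, 11.6]), array([ 0.1, -0.1,  0. ]))
```

drive_tool(moves=[[[0, 0, 0.006], [0, 0, 0], 1], [[0, 0, 0.01], [0, 0, 0], 1], [[0, 0, 0.0115], [0, 0, 0], 1], [[0, 0, 0.0115], [0, 0, 0], 1]])

```text
t: 9.1
position: [0.4602, 0.2989, 0.0358]
orientation: [2.043, 2.386, 0.002]
force: [-2.6, -0.8, 3.5]
width: 0.0256
```

drive_tool(moves=[[[0, 0, 0.001], [0, 0, 0], 1], [[0, 0, 0.0015], [0, 0, 0], 1], [[0, 0, 0.0015], [0, 0, 0], 1]])

```text
t: 9.4
position: [0.4602, 0.2989, 0.0358]
orientation: [2.043, 2.386, 0.002]
force: [-7.9, -4.8, 14.5]
width: 0.0255
```

drive_tool(moves=[[[0, 0, -0.0012], [0, 0, 0], 1], [[0, 0, -0.0012], [0, 0, 0], 0.5], [[0, 0, -0.0012], [0, 0, 0], 0], [[0, 0, -0.0012], [0, 0, 0], 0], [[0, 0, -0.0012], [0, 0, 0], 0]])

```text
t: 9.9
position: [0.4598, 0.2988, 0.0343]
orientation: [-2.044, -2.386, 0.0]
force: [0.2, -0.3, 0.5]
width: 0.0814
```

drive_tool(moves=[[[0, 0, -0.0012], [0, 0, 0], 0], [[0, 0, -0.02], [0, 0, 0], 0], [[0, 0, -0.06], [0, 0, 0], 0], [[0, 0, -0.1], [0, 0, 0], 0], [[0, 0, -0.13], [0, 0, 0], 0]])

```text
t: 10.4
position: [0.4602, 0.299, 0.1674]
orientation: [2.043, 2.385, 0.004]
force: [0.4, -0.3, -0.4]
width: 0.0856
```

Run:
```python
from h import *
from plant import manip, eyes
s=manip.read_state(); print(s["position"],s["force"],s["width"])
c=eyes.camera("wrist"); cv2.imwrite("pics/w5.png",c["frame"][:,:,::-1])
print(go([.5875,.0535,.17],8.8,s))
print(go([.5875,.0535,.17],-15,s))
print(s["joint_pos"])
```

```text
[0.46019338 0.29902246 0.16741962] [ 0.42815242 -0.25845192 -0.35400221] 0.08557661327003982
(array([-262.2,   88.1,   -2.6]), array([ 0.1, -0.1,  0. ]))
(array([-262.2,   88.1,   -2.6]), array([ 0.1, -0.1, 23.8]))
[5.08906406e-01 1.44844796e-01 1.42914891e+00 4.67777268e-05
 1.56484103e+00 3.54593645e-01]
```

View pics/w5.png

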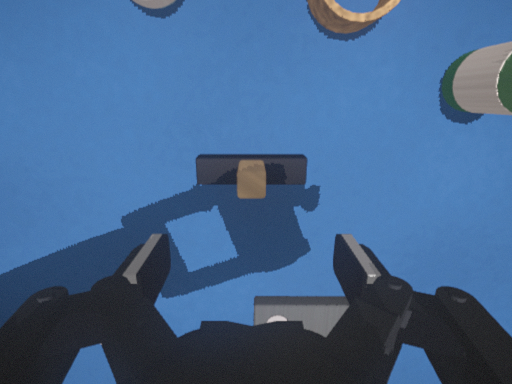

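The scraper stands upright on its own at (251,175). Next is the cap.

drive_tool(moves=[[[-0.04, 0.0135, 0], [0, 0, 0], 0], [[-0.087, 0.029, 0], [0, 0, 0], 0], [[-0.134, 0.045, 0], [0, 0, 0], 0], [[-0.181, 0.061, 0], [0, 0, 0], 0], [[-0.228, 0.0766, 0], [0, 0, 0], 0]])

```text
t: 10.95
position: [0.5711, 0.0834, 0.1644]
orientation: [2.043, 2.386, 0.0]
force: [1.8, 0.3, 0.1]
width: 0.0853
```

drive_tool(moves=[[[-0.034, 0.0115, 0], [0, 0, 0], 0], [[-0.034, 0.0115, 0], [0, 0, 0], 0], [[-0.034, 0.0115, 0], [0, 0, 0], 0]])

```text
t: 11.25
position: [0.5871, 0.0529, 0.164]
orientation: [-2.045, -2.384, 0.0]
force: [-0.6, 0.5, 0.1]
width: 0.0855
```

Run:
```python
from h import *
from plant import manip, eyes
c=eyes.camera("wrist"); np.savez("w6.npz",**c); cv2.imwrite("pics/w6.png",c["frame"][:,:,::-1])
s=manip.read_state(); print(s["position"],s["t"],go([.5876,.0537,.17],8.8,s))
for a,ce,px in blobs(c,(150,100,212,150),lambda i:(i.min(2)>215),300):
    (u,v),r=cv2.minEnclosingCircle(px.astype(np.float32)); print(a,ce,(u,v),r,ray(c,[(u,v)],.112),px.min(0),px.max(0))
```

```text
[0.58684664 0.05381339 0.16416593] 11.3 (array([-0.2,  0.7, -5.8]), array([-0., -0.,  0.]))
```

View pics/w6.png

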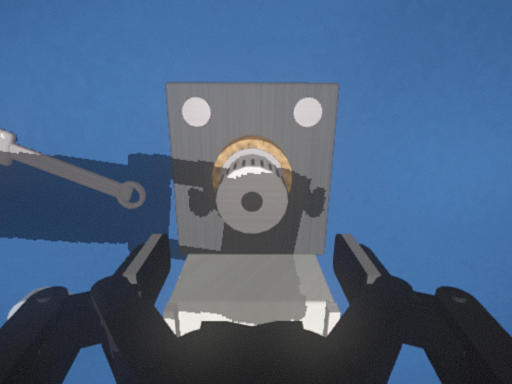

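Run:
```python
from h import *
from plant import manip
c=dict(np.load("w6.npz"))
print(ray(c,[(252,201),(252,199),(216,200),(288,200)],.112))
p=ray(c,[(167,83),(338,83)],.02); print(p,np.linalg.norm(p[1]-p[0]),p.mean(0), p.mean(0)-.088*np.array([-np.sin(np.radians(8.9)),np.cos(np.radians(8.9))]))
```

```text
[[0.58668512 0.0538054 ]
 [0.58644369 0.05535717]
 [0.56033642 0.0505025 ]
 [0.61277879 0.05865975]]
[[0.49271672 0.12659511]
 [0.65506925 0.15171925]] 0.16428501469411572 [0.57389299 0.13915718] [0.5875075  0.05221671]
```

drive_tool(moves=[[[0, 0.0004, 0.03], [0, 0, 0], 0], [[0, 0.0004, 0.065], [0, 0, 0], 0], [[0, 0.0004, 0.0885], [0, 0, 0], 0], [[0, 0.0004, 0.0885], [0, 0, 0], 0], [[0, 0.0004, 0.0885], [0, 0, 0], 0]])

```text
t: 11.8
position: [0.5875, 0.0546, 0.0768]
orientation: [2.042, 2.388, 0.001]
force: [0.7, 0.9, 0.6]
width: 0.0852
```

drive_tool(moves=[[[0, 0, 0], [0, 0, 0], 0.6], [[0, 0, 0], [0, 0, 0], 0.8], [[0, 0, 0], [0, 0, 0], 1], [[0, 0, 0], [0, 0, 0], 1], [[0, 0, 0], [0, 0, 0], 1]], grip_force=40)

```text
t: 12.3
position: [0.5882, 0.0537, 0.078]
orientation: [2.042, 2.385, 0.003]
force: [-1.1, 1.0, 6.8]
width: 0.0531
```

Run:
```python
from plant import manip
s=manip.read_state(); print({k:s[k].round(4) if k!="t" and k!="width" else s[k] for k in s})
```

```text
{'t': 12.3, 'joint_pos': array([ 2.830e-02,  3.320e-01,  1.394e+00,  4.000e-04,  1.413e+00,
       -1.261e-01]), 'joint_vel': array([-0.0011,  0.0007, -0.0003,  0.0007,  0.0029, -0.001 ]), 'joint_efforts': array([-5.68100e-01, -4.37851e+01, -3.20217e+01, -2.00200e-01,
       -6.14800e-01,  2.14000e-02]), 'position': array([0.5882, 0.0537, 0.078 ]), 'orientation': array([2.0424, 2.3849, 0.0033]), 'force': array([-1.1401,  1.0341,  6.7778]), 'wrist_torque': array([0.0735, 0.3706, 0.0023]), 'width': 0.053050433752706135}
```

drive_tool(moves=[[[0, 0, -0.0015], [0, 0, 0], 1], [[0, 0, -0.0015], [0, 0, 4], 1], [[0, 0, -0.0015], [0, 0, 8], 1], [[0, 0, -0.0015], [0, 0, 8], 1]])

```text
t: 12.7
position: [0.5876, 0.0534, 0.0781]
orientation: [2.204, 2.238, 0.0]
force: [-1.8, -1.1, 3.4]
width: 0.0531
```

Run:
```python
from plant import manip
s=manip.read_state(); print(s["position"],s["force"],s["wrist_torque"],s["joint_efforts"][5],s["joint_pos"][5])
```

```text
[0.58764611 0.05336947 0.07808104] [-1.80790658 -1.07659576  3.44922629] [-0.21167889  0.17179084  0.5718607 ] 1.3018541783094406 0.013185307116115545
```

drive_tool(moves=[[[0, 0, 0], [0, 0, 3], 1], [[0, 0, 0], [0, 0, 5], 1]])

```text
t: 12.9
position: [0.5877, 0.0531, 0.078]
orientation: [2.298, 2.141, -0.0]
force: [-1.3, -3.5, 1.3]
width: 0.0526
```

Run:
```python
from plant import manip
s=manip.read_state(); print(s["position"],s["force"],s["wrist_torque"],s["joint_efforts"][5],s["joint_pos"][5])
```

```text
[0.58765126 0.05309478 0.07803264] [-1.28939213 -3.49224447  1.2540911 ] [-0.51408604  0.05980051  1.52079083] 0.8087349683046341 0.09903399212887455
```

Clockwise runs into a stop: the torque rises to 1.5 N·m. I turn it the other way.

drive_tool(moves=[[[0, 0, 0], [0, 0, -5], 1], [[0, 0, 0], [0, 0, -11], 1], [[0, 0, 0], [0, 0, -17], 1], [[0, 0, 0], [0, 0, -23], 1], [[0, 0, 0], [0, 0, -25], 1]])

```text
t: 13.4
position: [0.588, 0.0534, 0.078]
orientation: [1.776, 2.59, 0.001]
force: [-0.2, -0.0, 2.1]
width: 0.053
```

Run:
```python
from plant import manip
s=manip.read_state(); print(s["position"],s["force"],s["wrist_torque"],s["joint_efforts"][5],s["joint_pos"][5])
```

```text
[0.58795481 0.05339325 0.07802105] [-0.23736211 -0.00512136  2.05384801] [ 0.01404249 -0.04786717 -0.02731212] -0.1945733092725277 -0.3405591569042657
```

It turns freely anticlockwise (−0.03 N·m).

drive_tool(moves=[[[0, 0, 0], [0, 0, -8], 1], [[0, 0, 0], [0, 0, -16], 1], [[0, 0, 0], [0, 0, -24], 1], [[0, 0, 0], [0, 0, -31], 1], [[0, 0, 0], [0, 0, -35], 1]])

```text
t: 13.9
position: [0.588, 0.0535, 0.078]
orientation: [0.914, 3.004, 0.001]
force: [0.7, 0.8, 2.1]
width: 0.0532
```

drive_tool(moves=[[[0, 0, 0], [0, 0, 0], 1], [[0, 0, -0.003], [0, 0, 0], 1], [[0, 0, -0.006], [0, 0, 0], 1], [[0, 0, -0.006], [0, 0, 0], 1]])

```text
t: 14.3
position: [0.5876, 0.0535, 0.0839]
orientation: [0.923, 3.002, 0.0]
force: [-0.1, -0.6, -1.0]
width: 0.053
```

Run:
```python
from plant import manip
s=manip.read_state(); print(s["position"],s["force"],s["wrist_torque"],s["joint_efforts"][5],s["joint_pos"][5])
```

```text
[0.58761607 0.05346643 0.08387691] [-0.14946124 -0.57619126 -0.98447022] [-0.04302355  0.00729069 -0.00713409] 0.009892999660223722 -0.9458315577560432
```

drive_tool(moves=[[[0, 0, -0.012], [0, 0, 0], 1], [[0, 0, -0.027], [0, 0, 0], 1], [[0, 0, -0.045], [0, 0, 0], 1], [[0, 0, -0.062], [0, 0, 0], 1], [[0, 0, -0.075], [0, 0, 0], 1]])

```text
t: 14.8
position: [0.5879, 0.0533, 0.1614]
orientation: [0.922, 3.001, 0.001]
force: [0.5, 0.1, -2.2]
width: 0.0531
```

drive_tool(moves=[[[0, 0, 0], [0, 0, 0], 1], [[0, 0, 0], [0, 0, 0], 1], [[0, 0, 0], [0, 0, 0], 1], [[0, 0, 0], [0, 0, 0], 1], [[0, 0, 0], [0, 0, 0], 1]])

```text
t: 15.3
position: [0.5872, 0.0535, 0.1577]
orientation: [-0.922, -3.002, 0.001]
force: [0.5, 0.5, -1.3]
width: 0.0531
```

Run:
```python
from plant import manip, eyes
import cv2, numpy as np
a=eyes.camera("scene");b=eyes.camera("side")
k=lambda c,x,y:cv2.resize(c["frame"][y:y+160,x:x+150,::-1],(400,427),interpolation=cv2.INTER_CUBIC)
cv2.imwrite("pics/s7.png",np.hstack([k(a,190,130),k(b,190,120)]))
s=manip.read_state(); print(s["position"],s["orientation"],s["force"],s["wrist_torque"],s["width"],s["t"])
```

```text
[0.58734543 0.05345458 0.15805973] [-9.22582950e-01 -3.00231797e+00  2.75116902e-04] [-0.62379463  0.23391033 -1.94008191] [ 0.01157807 -0.02219793 -0.00182574] 0.05277658981244513 15.4
```

View pics/s7.png

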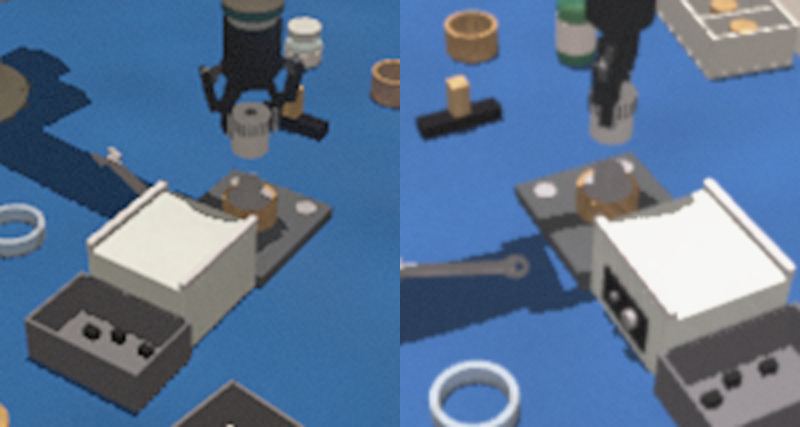

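The cap is held about 8 cm up, upright above the drum. The three offcuts are in the tray, the scraper is standing, and the other things look undisturbed. Handing in.

```bash
python3 -c "
from plant import job_done; print(job_done())"
```

```text
the job is handed in; nothing more can be done
None
```

The job is done and handed in at about 15.4 s of the 53 s limit.

- **Offcuts:** one sweep with the scraper pushed all three off the deck. The last picture shows all three in the tray.
- **Scraper:** it stands upright and released on the table at about (0.46, 0.30). I pressed it down with about 14 N while setting it, and backed off before letting go.
- **Cap:** clockwise hit the stop, with 0.6 N·m at 8° and 1.5 N·m at 13°, where the fingers probably slipped a little. Anticlockwise it turned freely for 60° (−0.03 N·m) and lifted straight off.
- **Final hold:** the cap is upright in the gripper, about 80 mm above its seat. The tool is at (0.587, 0.053), against my measured spindle position of about (0.587, 0.054). The wrist force reads 1–2 N, roughly the cap's weight.

Two readings disagreed:
- **Station position:** the wrist camera put the station about 3 mm further to −x than the two fixed cameras did. I followed the wrist camera, and the foot went between the rails cleanly.
- **Grip height:** the tool height rose 2–3 mm when the fingers closed on the scraper, and about 1 mm on the cap.

The other objects look undisturbed in the last picture, which shows only part of the table. I did not measure their positions again, and the cup and most of the insole were out of view.

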